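Line up the sample jars and hold the shaker's hold-down bar open

TASK

We are about to load the shaker: stand the two loose orange-lidded sample jars upright on the two empty green marks of the plywood ledge, one on each side of the jar already there (which stays on its mark), so that the three make one neat row. Then take the shaker's red latch handle, pull it sideways against its spring so that its claw lets go of the ball, lift the bar's coupler off the ball by that handle, and finish still holding the handle with the coupler about 7 cm or more above where it sat, so that a classmate can load the jars. Do not knock over or push aside the amber bottle, dish stacks and white tub.

Things in the scene. Friction and masses are not known exactly. Their poses are not given: they have to be found in the camera images.
- jar_a: one of the two loose sample jars: white cylinder 42 mm in diameter, 64 mm high, with an orange screw lid (top 15 mm) of the same diameter; about 90 g; origin at the centre of its underside, z up. Starts on the table; it and jar_b are alike and either may go to either empty mark
- jar_b: the other loose sample jar, same as jar_a
- jar_c: the jar already standing on the middle mark of the ledge, same shape as jar_a; origin at the centre of its underside
- ledge: low plywood ledge fixed on the table, 85 mm (its x) by 235 mm (its y) by 25 mm high; origin at the centre of its underside, z up. The row of three green round marks (48 mm in diameter) runs along its y axis, 66 mm apart
- place_left (a point): centre of the empty mark at the ledge's +y end, on its top surface (25 mm above the table)
- place_mid (a point): centre of the middle mark, on the ledge's top surface, where jar_c stands
- place_right (a point): centre of the empty mark at the ledge's -y end, on its top surface
- shaker: bench shaker fixed on the table: white housing 300 mm (its x) by 180 mm (its y), its metal platform's top 62 mm above the table; origin at the centre of its underside, z up. A blue hold-down bar runs over it along its x axis, from a hinge bracket at x = +110 mm (far from the robot) to a coupler at x = -110 mm (near the robot) that sits over a steel ball on a post
- ball_centre (a point): centre of the fixed steel ball (28 mm in diameter) at shaker x = -110 mm, 134 mm above the table
- hinge (a point): on the bar's hinge axis at shaker x = +110 mm, 134 mm above the table; the axis is along the shaker's y. Ball centre and hinge axis are 220 mm apart
- coupler (a point): blue hood at the bar's free end, 56 mm by 44 mm, its top 24 mm above this point, which lies at the ball's centre when seated (134 mm above the shaker's underside). It turns with the bar
- handle: red upright paddle on top of the coupler, part of the sliding latch: 30 mm along the shaker's x, 12 mm thick along the shaker's y, 44 mm tall; origin at the centre of its underside, 29 mm above point coupler when latched. Under it lies a flat steel slide, flush with the paddle's underside, from 18 mm on its -y side to 35 mm on its +y side. Pinch the paddle across its 12 mm thickness
- handle_grip (a point): point to pinch on the paddle: 26 mm above the paddle's underside, 189 mm above the table as it starts, 55 mm above the level of the hinge axis
- latch (a joint): slide of the latch (with the red handle) on the coupler, m: 0 = latched (claw under the ball), grows as the handle is pulled towards the shaker's +y; stop at 0.016. The claw is clear of the ball above 0.008; a spring pushes back with 3 N at 0 and 7 N at the stop. While latched the bar cannot rise
- bar (a joint): angle of the hold-down bar about its hinge, rad: 0 = coupler seated on the ball, grows as the coupler rises (0.33 is about 71 mm); stop at 1.1. The bar is not sprung or stiff: it falls back by its weight (about 2.5 to 4 N felt at the handle) when let go
- amber: amber bottle with a black cap, 34 mm in diameter, 62 mm high, stands near the loose jars; not to be moved; origin at the centre of its underside
- stack_tall: stack of five culture dishes on the blue tray, 88 mm in diameter, 75 mm high; not to be moved; origin at the centre of its underside
- stack_low: stack of three culture dishes on the blue tray, 88 mm in diameter, 45 mm high; not to be moved; origin at the centre of its underside
- tub: white lidded tub, 90 mm in diameter, 100 mm high, behind the ledge and shaker; not to be moved; origin at the centre of its underside
There are look-alikes about, which are no part of the job. What is shaped like the jar_c but blue, pink or purple is not meant.

How it is judged:
By the outcome, as a careful person would: the job done as asked, in the order asked, and still so for the second after the job is handed in, while the arm keeps its last pose, push and grip.
It also fails if it takes over 61 s, if anything falls off the work surface, if the arm or the gripper's body presses on something with over 40 N, if the wrist force passes 120 N, or if a joint passes its speed limit or range.

ROBOT

A 6-joint arm with a two-finger parallel gripper is mounted at the origin on the work surface. World frame = base frame: x ahead of the robot, y to its left, z up, the work surface at z = 0. Lengths are in m, angles in rad, forces in N, time in s.
With the tool pointing down it reaches from about 0.325 to 0.775 m from the base axis. Payload 9.3 kg.
Tool frame: the origin (TCP) lies midway between the tips of the shut fingers; the grasp point (between the pads) lies 19 mm behind it; z points along the fingers, y is the direction in which the jaws open and shut (so a half turn about z gives the same grasp; the last joint's range is limited). The gripper opens to 85 mm and grips with 20 to 120 N. Pads are 22 mm wide; open, the fingers measure 114 mm over their backs; the gripper's body (76 mm by 85 mm) begins 54 mm behind the grasp point. The pads swing forward as they close: fully open they stand 13 mm farther back than shut.
Start: joints at [1.07, 0.259, 0.021, 1.334, 0, 1.418], TCP at [0.187, 0.517, 0.231] pointing down, gripper open.
Joint ranges: [-3.04, 3.04], [-0.91, 1.82], [-1.04, 1.36], [-1.92, 1.95], [-1.52, 1.45], [-3.14, 3.14]. Speed limits (rad/s): [2.22, 2.22, 2.79, 3.14, 3.14, 3.14].

INTERFACE

Orientations are given as a unit quaternion [x, y, z, w].
In Python, from rig import monitor, cams, order gives the robot as it stands.
- The arm moves only by the tool send_rows, never from a script. Its argument "series" is a list of rows, each an object of numbers: "dx", "dy", "dz": the shift along the tool's x, y, z in m; "yaw": the turn about the tool's z in degrees. In form: [{"dx": .., "dy": .., "dz": .., "yaw": ..}, ...]. A call has 1 to 12 rows; each row shifts and turns the commanded pose from where the row before left it, along the tool's axes as they then stand; what a row does not reach is not made up. A row lasts 1/8 s, in which the tool goes at most 62.5 mm and 10.7 degrees, less where a joint would pass 70% of its speed; a pose out of reach is approached as far as the arm can. A call with a gripper value outside its range is refused whole. "hand" is the finger opening in m, from 0 to 0.0854, set as the call begins (left out, the last holds). The fingers move at their own pace and stop on an object; the grip force is fixed at half the most. Time passes only in rows, so rows that do not move let the fingers close. It gives the time, the measured TCP pose, the force and the opening at its end, in the units of the state.
- monitor.read_state(): the state, without advancing time (a new reading comes with each control period).
- cams.read_camera(name): name is "side" or "top" or "wrist"; returns the picture (400x640x3 uint8, blue, green, red); there is no depth.
- cams.camera_model(name): a dict with "vertical_fov" (degrees; the focal length in pixels is half the picture's height over the tangent of half this angle, whatever the lens; pixels are square), "cx", "cy" (the principal point, pixels), "rvec" (rotation vector, rad) and "tvec" (3), from world to camera coordinates, as OpenCV has them; the wrist camera has in their place "hand_eye" (4x4, takes a point from camera to tool coordinates, whose origin is the TCP and whose axes are the flange's). Camera axes: x right, y down, z forward; pixel columns grow to the right and rows downward; lengths in m; the calibration is good to about 2 mm. A picture is of the moment at which its call begins: read the wrist's pose just before it. camera_model takes no time and is no camera call.
- order.finish_job(): hands the job in, once; it reports no verdict.
The state is a dict: "time": time; "joint_pos": joint angles; "joint_vel": joint speeds; "joint_efforts": joint torques, N m; "position": TCP position; "tool_rot": TCP orientation; "force": force on the tool from outside, world axes, zero at the start; "ft_torque": the same for the moment, N m; "finger_gap": finger opening in m.
Only numpy, scipy, OpenCV 4.12 (cv2) and the standard library are available. Lean on these libraries where they do the work, as an engineer would, in place of code of your own. Each camera call takes 0.05 s, during which the arm holds its last target.

## Working session

There is one attempt and no reset: what is moved stays moved. The work goes in short steps, Python scripts to look and compute and a tool call to move; the robot and the scene stay as the last step left them, time stands still between calls to the robot, and variables do not carry over. Pictures are saved under pics/ and viewed, and the job is handed in when it is done.

Besides the shell and the picture viewer there is one more tool, called after "Emit:" as name(argument=value, ...) on one line, values as JSON. send_rows: Moves the arm, as the interface text tells. Its arguments: {"type":"object","properties":{"series":{"type":"array","items":{"type":"object","properties":{"dx":{"type":"number"},"dy":{"type":"number"},"dz":{"type":"number"},"yaw":{"type":"number"}}}},"hand":{"type":"number"}},"required":["series"]}

```bash
mkdir -p pics; ls; cat > h.py <<'E'
import numpy as np, cv2
from rig import monitor, cams, order
from scipy.spatial.transform import Rotation as R
def K(m,shape=(400,640)):
    f=shape[0]/2/np.tan(np.radians(m["vertical_fov"])/2)
    return np.array([[f,0,m["cx"]],[0,f,m["cy"]],[0,0,1]])
def pose(name,st=None):
    m=cams.camera_model(name); k=K(m)
    if name!="wrist":
        Rm=cv2.Rodrigues(np.array(m["rvec"],float))[0]; t=np.array(m["tvec"],float).ravel()
        return k,Rm,t,m
    H=np.array(m["hand_eye"]); Rt=R.from_quat(st["tool_rot"]).as_matrix()
    Rc=Rt@H[:3,:3]; pc=Rt@H[:3,3]+np.array(st["position"])
    return k,Rc.T,-Rc.T@pc,m
def ray(P,u,v):
    k,Rm,t,m=P
    d=np.linalg.inv(k)@np.array([u,v,1.]); return -Rm.T@t, Rm.T@d
def onplane(P,u,v,z):
    o,d=ray(P,u,v); return o+d*(z-o[2])/d[2]
def proj(P,p):
    k,Rm,t,m=P; c=Rm@np.array(p)+t; q=k@c; return q[:2]/q[2]
def tri(PA,a,PB,b):
    o1,d1=ray(PA,*a);o2,d2=ray(PB,*b);d1/=np.linalg.norm(d1);d2/=np.linalg.norm(d2)
    s=np.linalg.lstsq(np.c_[d1,-d2],o2-o1,rcond=None)[0]
    p,q=o1+s[0]*d1,o2+s[1]*d2
    return (p+q)/2,np.linalg.norm(p-q)
E
python3 - <<'E'
from h import *
st=monitor.read_state(); print({k:np.round(v,3).tolist() for k,v in st.items()})
for n in ("top","side","wrist"):
    cv2.imwrite(f"pics/{n}0.png",cams.read_camera(n)); m=cams.camera_model(n); print(n,{k:(np.round(v,4).tolist() if not isinstance(v,str) else v) for k,v in m.items()})
E
```

```text
pics
{'time': 0.0, 'joint_pos': [1.07, 0.259, 0.021, 1.334, -0.0, 1.418], 'joint_vel': [0.0, 0.0, 0.0, 0.0, -0.001, -0.001], 'joint_efforts': [0.002, -55.564, 34.453, 0.013, -0.0, -0.0], 'position': [0.187, 0.517, 0.231], 'tool_rot': [0.173, 0.985, -0.001, -0.0], 'force': [0.068, 0.516, 0.052], 'ft_torque': [-0.047, -0.006, 0.011], 'finger_gap': 0.085}
top {'vertical_fov': 57.5739, 'cx': 322.1308, 'cy': 197.1873, 'rvec': [2.1768, -2.1488, 0.1274], 'tvec': [0.086, 0.6375, 1.1539]}
side {'vertical_fov': 43.4929, 'cx': 318.322, 'cy': 200.3188, 'rvec': [0.3456, -2.7497, 1.2029], 'tvec': [0.6344, 0.1412, 1.1773]}
wrist {'vertical_fov': 61.849, 'cx': 324.6889, 'cy': 201.8004, 'hand_eye': [[0.0002, -0.9642, -0.2651, 0.0663], [1.0, 0.0004, -0.0005, -0.0012], [0.0006, -0.2651, 0.9642, -0.1419], [0.0, 0.0, 0.0, 1.0]]}
```

View pics/top0.png

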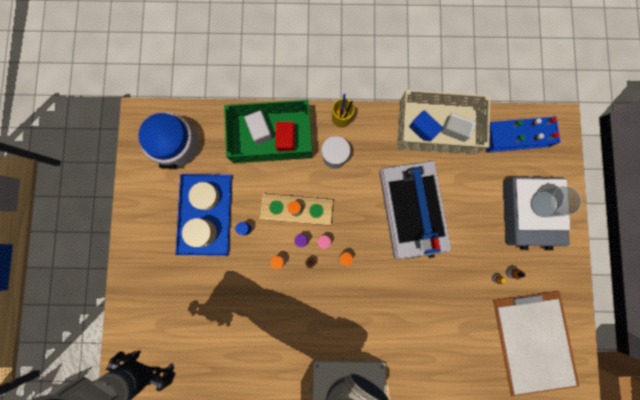

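View pics/side0.png

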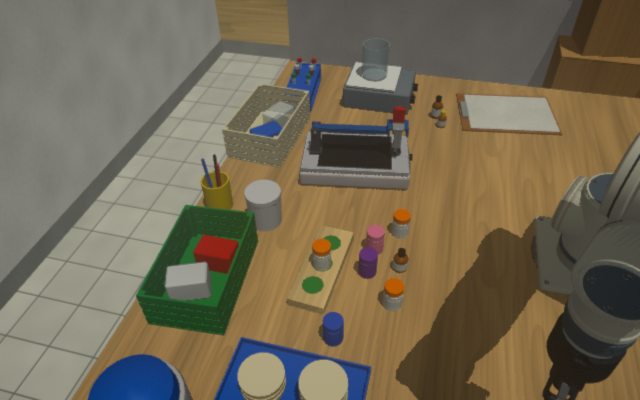

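View pics/wrist0.png

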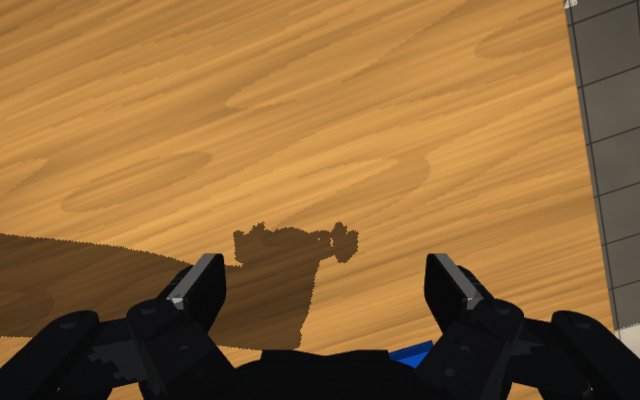

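Top view: the orange-lidded loose jars are at (278,262) and (346,259). The amber bottle is between them at (311,262). jar_c is at (294,208), between the marks at (276,207) and (316,211). The red handle is at about (435,243). Next I'll measure these.

```bash
cat > m.py <<'E'
from h import *
T=cv2.imread("pics/top0.png");S=cv2.imread("pics/side0.png");PT=pose("top");PS=pose("side")
def blobs(im,lo,hi,roi,mina=15):
    h=cv2.cvtColor(im,cv2.COLOR_BGR2HSV); m=cv2.inRange(h,np.array(lo),np.array(hi))
    x0,y0,x1,y1=roi; z=np.zeros_like(m); z[y0:y1,x0:x1]=m[y0:y1,x0:x1]
    n,l,s,c=cv2.connectedComponentsWithStats(z)
    return [(c[i].round(1).tolist(),s[i].tolist()) for i in range(1,n) if s[i,4]>=mina]
E
python3 - <<'E'
from m import *
for nm,im,roi in (("T",T,(230,150,470,290)),("S",S,(230,90,470,340))):
    print(nm,"orange",*blobs(im,(5,200,190),(16,255,255),roi),sep="\n ")
    print(nm,"green",*blobs(im,(45,90,40),(80,255,255),roi),sep="\n ")
    print(nm,"red",*blobs(im,(0,150,80),(4,255,255),roi),sep="\n ")
def big(im,roi,s,n):
    x0,y0,x1,y1=roi; cv2.imwrite(n,cv2.resize(im[y0:y1,x0:x1],None,fx=s,fy=s,interpolation=cv2.INTER_CUBIC))
big(T,(250,180,460,280),3.8,"pics/topz.png"); big(S,(280,90,440,340),2.4,"pics/sidez.png")
E
```

```text
T
 orange
 ([293.7, 207.0], [288, 201, 12, 13, 115])
 ([345.7, 258.7], [340, 253, 13, 13, 120])
 ([276.4, 262.1], [271, 256, 12, 13, 122])
T
 green
 ([266.7, 154.8], [230, 150, 82, 13, 801])
 ([275.9, 207.0], [270, 201, 13, 13, 141])
 ([316.0, 210.3], [310, 204, 13, 14, 143])
T
 red
 ([435.7, 242.7], [433, 239, 6, 9, 39])
S
 orange
S
 green
 ([240.7, 249.2], [230, 210, 27, 106, 1648])
 ([333.5, 241.5], [325, 236, 15, 14, 119])
 ([312.1, 284.5], [302, 277, 21, 16, 269])
S
 red
 ([398.7, 113.8], [393, 107, 13, 15, 160])
 ([232.2, 246.9], [230, 241, 7, 17, 77])
```

View pics/topz.png

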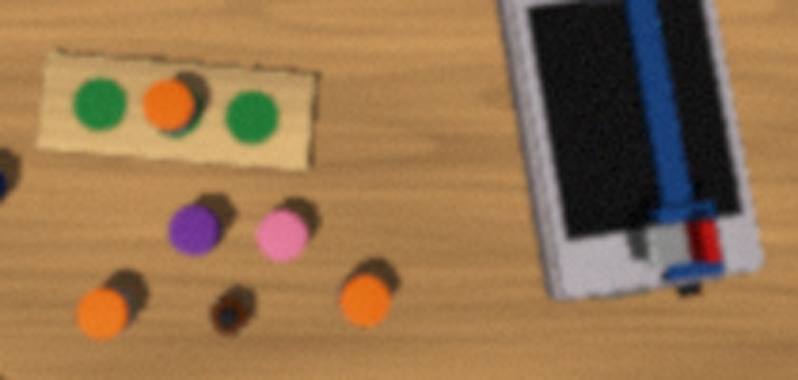

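View pics/sidez.png

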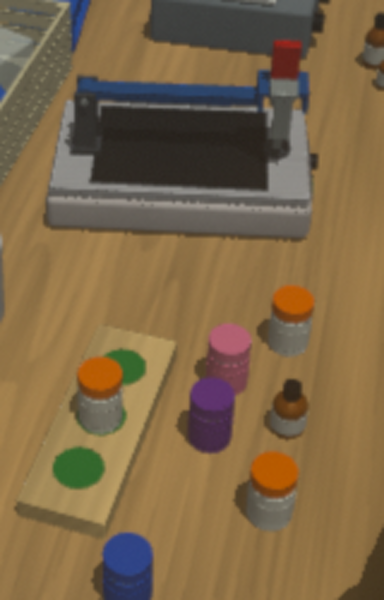

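The crops confirm the targets. The loose orange-lidded jars are at top (276,262) and (346,259), and jar_c at (294,207) stands on the ledge's middle mark. The purple (302,240), pink (324,241) and blue (243,228) ones are look-alikes because their colour is wrong.

```bash
python3 - <<'E'
from m import *
W=cv2.imread("pics/side0.png")
print("S orange",*blobs(S,(4,150,120),(18,255,255),(230,180,470,340)),sep="\n ")
for n,p,z in (("jarL",(276.4,262.1),.064),("jarR",(345.7,258.7),.064),("jarc",(293.7,207.),.089),("markL",(275.9,207.),.025),("markR",(316,210.3),.025),("amber",(250+228/3.8,180+315/3.8),.062),("purple",(250+195/3.8,180+231/3.8),.064),("pink",(250+283/3.8,180+236/3.8),.064),("handle top",(435.7,242.7),.2)):
    print(n,onplane(PT,*p,z).round(4))
for n,p,z in (("markL",(312.1,284.5),.025),):
    print("side",n,onplane(PS,*p,z).round(4))
for q in [onplane(PT,275.9,207,.025),onplane(PT,316,210.3,.025)]: print(proj(PS,q))
# handle
print("tri handle",tri(PT,(435.7,242.7),PS,(398.7,113.8)))
# ledge corners in top
for c in [(47,52),(320,73),(308,170),(37,149)]: print("ledge corner",onplane(PT,250+c[0]/3.8,180+c[1]/3.8,.025).round(4))
E
```

```text
S orange
 ([402.2, 215.0], [393, 208, 18, 16, 214])
 ([321.3, 246.2], [312, 238, 19, 18, 248])
 ([233.2, 244.8], [230, 240, 7, 12, 30])
 ([394.4, 286.0], [384, 277, 21, 20, 305])
jarL [0.4268 0.2347 0.064 ]
jarR [0.44   0.0179 0.064 ]
jarc [0.5983 0.1825 0.089 ]
markL [0.6032 0.246  0.025 ]
markR [0.594  0.1138 0.025 ]
amber [0.4255 0.1296 0.062 ]
purple [0.494  0.1581 0.064 ]
pink [0.4908 0.085  0.064 ]
handle top [ 0.4941 -0.2231  0.2   ]
side markL [0.6058 0.2433 0.025 ]
[312.91461987 285.64823056]
[331.15411637 243.35399145]
tri handle (array([ 0.49471488, -0.22645466,  0.18899489]), np.float64(0.0013680319602159812))
ledge corner [0.6468 0.2919 0.025 ]
ledge corner [0.6315 0.0542 0.025 ]
ledge corner [0.5473 0.0638 0.025 ]
ledge corner [0.5623 0.2978 0.025 ]
```

```bash
cat >> h.py <<'E'
def go(p,yw=None,st=None,note=""):
    """shift in tool axes AFTER yaw to reach p; yw desired tool-y world angle deg"""
    st=st or monitor.read_state(); Rt=R.from_quat(st["tool_rot"]).as_matrix()
    cur=np.degrees(np.arctan2(Rt[1,1],Rt[0,1])); t=0
    if yw is not None: t=-((yw-cur+180)%360-180)
    R2=Rt@R.from_euler('z',t,degrees=True).as_matrix()
    d=R2.T@(np.array(p)-np.array(st["position"]))
    print(note,"t",round(st["time"],2),"pos",np.round(st["position"],4),"ytool",round(cur,1),"yaw by",round(t,1),"shift mm",(d*1000).round(1),"gap",round(st["finger_gap"],4),"F",np.round(st["force"],1))
E
python3 - <<'E'
from h import *
go([.43,.235,.24],-4); go([.43,.12,.26],-4)
E
```

```text
t 0.15 pos [0.1874 0.5169 0.2308] ytool 70.1 yaw by 74.1 shift mm [-264.3  261.7   -9. ] gap 0.0853 F [ 0.1  0.1 -0.3]
 t 0.15 pos [0.1874 0.5169 0.2308] ytool 70.1 yaw by 74.1 shift mm [-379.1  269.7  -28.9] gap 0.0853 F [ 0.1  0.1 -0.3]
```

Emit:
send_rows(series=[{"yaw":10.6,"dz":-0.001},{"yaw":10.6},{"yaw":10.6},{"yaw":10.6},{"yaw":10.6},{"yaw":10.6},{"yaw":10.5}])

```text
validation failed for argument at $.se...
```

Emit:
send_rows(series=[{"dx":-0.02,"dy":0.02},{"dx":-0.038,"dy":0.038},{"dx":-0.038,"dy":0.038},{"dx":-0.038,"dy":0.038},{"dx":-0.038,"dy":0.038},{"dx":-0.038,"dy":0.038},{"dx":-0.035,"dy":0.034},{"dx":-0.02,"dy":0.018},{},{}])

```text
validation failed for argument at $.se...
```

```bash
python3 - <<'E'
from h import *
st=monitor.read_state(); im=cams.read_camera("wrist"); cv2.imwrite("pics/w1.png",im)
P=pose("wrist",st); go([.427,.235,.24],-4,st)
for q in ([.4268,.2347,.064],[.6032,.246,.025],[.4255,.1296,.062]): print(proj(P,q).round(1))
E
```

```text
t 0.15 pos [0.1874 0.5169 0.2308] ytool 70.1 yaw by 74.1 shift mm [-264.5  258.7   -9. ] gap 0.0853 F [ 0.1  0.1 -0.3]
[172.8 444.9]
[247.3 505.5]
[ 96.5 464.8]
```

View pics/w1.png

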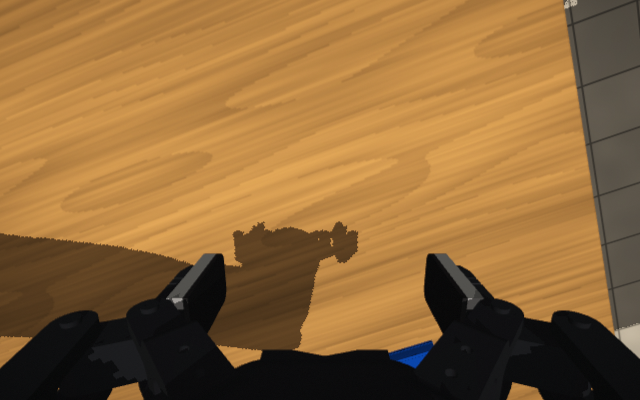

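The call was refused, probably because each row needs all four fields. The arm hasn't moved, and the picture is unchanged.

Emit:
send_rows(series=[{"dx":0,"dy":0,"dz":0,"yaw":10.6},{"dx":0,"dy":0,"dz":0,"yaw":10.6},{"dx":0,"dy":0,"dz":0,"yaw":10.6},{"dx":0,"dy":0,"dz":0,"yaw":10.6},{"dx":0,"dy":0,"dz":0,"yaw":10.6},{"dx":0,"dy":0,"dz":0,"yaw":10.6},{"dx":0,"dy":0,"dz":0,"yaw":10.5}])

```text
time: 1.08
position: [0.1874, 0.517, 0.2311]
tool_rot: [0.734, 0.68, -0.0, 0.0]
force: [-0.3, -0.9, -0.6]
finger_gap: 0.0855
```

Emit:
send_rows(series=[{"dx":-0.02,"dy":0.02,"dz":0,"yaw":0},{"dx":-0.038,"dy":0.038,"dz":0,"yaw":0},{"dx":-0.038,"dy":0.038,"dz":0,"yaw":0},{"dx":-0.038,"dy":0.038,"dz":0,"yaw":0},{"dx":-0.038,"dy":0.038,"dz":0,"yaw":0},{"dx":-0.038,"dy":0.038,"dz":0,"yaw":0},{"dx":-0.035,"dy":0.033,"dz":0,"yaw":0},{"dx":-0.02,"dy":0.016,"dz":0,"yaw":0},{"dx":0,"dy":0,"dz":0,"yaw":0}])

```text
time: 2.2
position: [0.428, 0.2333, 0.231]
tool_rot: [0.733, 0.681, -0.0, -0.0]
force: [-0.7, 0.1, 0.0]
finger_gap: 0.0854
```

```bash
python3 - <<'E'
from h import *
st=monitor.read_state(); im=cams.read_camera("wrist"); cv2.imwrite("pics/w2.png",im)
P=pose("wrist",st); go([.427,.235,.24],-4,st)
for q in ([.4268,.2347,.064],[.6032,.246,.025],[.4255,.1296,.062]): print(proj(P,q).round(1))
E
```

```text
t 2.2 pos [0.428  0.2333 0.231 ] ytool -4.2 yaw by -0.2 shift mm [ 1.7 -1.1 -9. ] gap 0.0854 F [-0.7  0.1  0. ]
[323.  180.5]
[492.2 150. ]
[329.3 279.8]
```

View pics/w2.png

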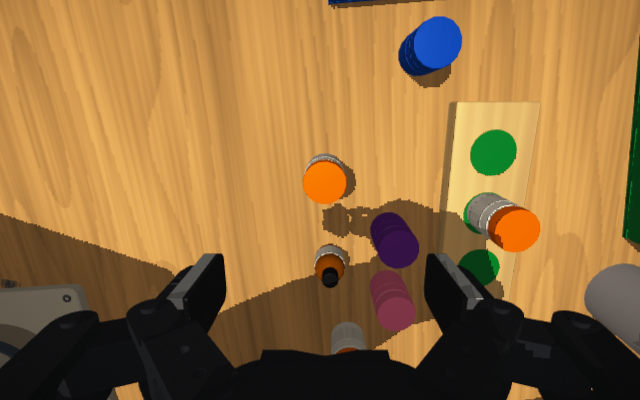

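Wrist view: the jar lid is at (325,183), against a prediction of (323,180). Mark L is at (493,152), jar_c at (514,230), the amber cap at (330,277) and mark R is partly hidden at (479,267). I'll refine with contours.

```bash
python3 - <<'E'
from h import *
im=cv2.imread("pics/w2.png"); st=monitor.read_state(); P=pose("wrist",st)
h=cv2.cvtColor(im,cv2.COLOR_BGR2HSV)
def ell(lo,hi,roi):
    m=cv2.inRange(h,np.array(lo),np.array(hi)); x0,y0,x1,y1=roi; z=np.zeros_like(m); z[y0:y1,x0:x1]=m[y0:y1,x0:x1]
    c=max(cv2.findContours(z,0,1)[0],key=cv2.contourArea); return cv2.fitEllipse(cv2.convexHull(c)), cv2.boundingRect(c)
for n,lo,hi,roi,zz in (("jarL",(6,200,200),(18,255,255),(295,150,360,206),.064),("jarc",(6,200,225),(18,255,255),(480,200,550,255),.089),("markL",(50,100,50),(85,255,255),(460,120,530,185),.025)):
    e,b=ell(lo,hi,roi); print(n,np.round(e[0],1),np.round(e[1],1),b,onplane(P,*e[0],zz).round(4))
    c=np.array(e[0]); print("  diam",[np.linalg.norm(onplane(P,*(c+[s/2,0]),zz)-onplane(P,*(c-[s/2,0]),zz)).round(4) for s in e[1]])
E
```

```text
jarL [324.1 182.3] [42.6 43. ] (303, 161, 43, 43) [0.427  0.2338 0.064 ]
  diam [np.float64(0.0403), np.float64(0.0407)]
jarc [517.3 230.6] [40.  47.4] (495, 210, 45, 42) [0.5984 0.1822 0.089 ]
  diam [np.float64(0.0361), np.float64(0.0428)]
markL [493.1 152.3] [42.4 48.5] (471, 130, 46, 45) [0.6036 0.2446 0.025 ]
  diam [np.float64(0.044), np.float64(0.0503)]
```

Emit:
send_rows(series=[{"dx":0.0005,"dy":-0.001,"dz":0.03,"yaw":0},{"dx":0,"dy":0,"dz":0.05,"yaw":0},{"dx":0,"dy":0,"dz":0.05,"yaw":0},{"dx":0,"dy":0,"dz":0.043,"yaw":0},{"dx":0,"dy":0,"dz":0.025,"yaw":0},{"dx":0,"dy":0,"dz":0.015,"yaw":0},{"dx":0,"dy":0,"dz":0,"yaw":0}])

```text
time: 3.12
position: [0.4249, 0.2358, 0.0175]
tool_rot: [0.731, 0.682, -0.001, -0.001]
force: [-0.1, -0.7, 0.3]
finger_gap: 0.0854
```

Emit:
send_rows(series=[{"dx":0,"dy":0,"dz":0,"yaw":0},{"dx":0,"dy":0,"dz":0,"yaw":0},{"dx":0,"dy":0,"dz":0,"yaw":0},{"dx":0,"dy":0,"dz":0,"yaw":0},{"dx":0,"dy":0,"dz":0,"yaw":0},{"dx":0,"dy":0,"dz":0,"yaw":0}], hand=0.03)

```text
time: 3.88
position: [0.4267, 0.2354, 0.0193]
tool_rot: [0.732, 0.682, 0.001, 0.0]
force: [-1.8, 0.1, 6.1]
finger_gap: 0.0412
```

Emit:
send_rows(series=[{"dx":0,"dy":0,"dz":-0.02,"yaw":0},{"dx":0,"dy":0,"dz":-0.05,"yaw":0},{"dx":0,"dy":0,"dz":-0.05,"yaw":0},{"dx":0,"dy":0,"dz":-0.02,"yaw":0},{"dx":0,"dy":0,"dz":0,"yaw":0}])

```text
time: 4.5
position: [0.4269, 0.2353, 0.1598]
tool_rot: [0.732, 0.682, 0.002, 0.001]
force: [-0.9, 0.6, -1.6]
finger_gap: 0.041
```

```bash
python3 - <<'E'
from h import *
st=monitor.read_state(); im=cams.read_camera("wrist"); cv2.imwrite("pics/w3.png",im)
P=pose("wrist",st); go([.6034,.2453,.16],-4,st)
E
```

```text
t 4.5 pos [0.4269 0.2353 0.1598] ytool -4.0 yaw by -0.0 shift mm [ 22.3 175.3   0.4] gap 0.041 F [-0.9  0.6 -1.6]
```

View pics/w3.png

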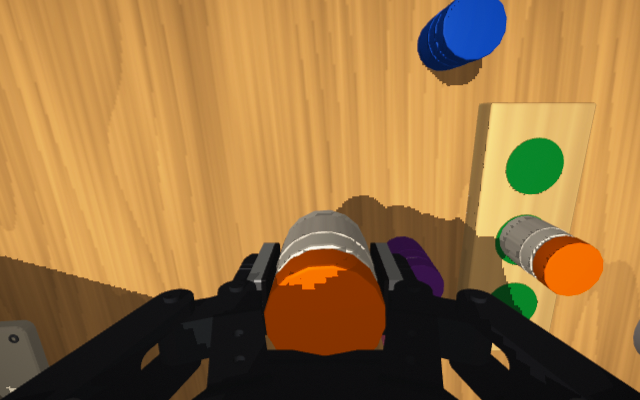

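The jar is held upright. Mark L is now at (535,166). I'll check the jar's offset from the TCP and refine the mark.

```bash
python3 - <<'E'
from h import *
im=cv2.imread("pics/w3.png"); st=monitor.read_state(); P=pose("wrist",st)
h=cv2.cvtColor(im,cv2.COLOR_BGR2HSV)
m=cv2.inRange(h,np.array((50,100,50)),np.array((85,255,255)))
for c in cv2.findContours(m,0,1)[0]:
    if cv2.contourArea(c)>300: e=cv2.fitEllipse(cv2.convexHull(c)); print("green",np.round(e,1) if 0 else (np.round(e[0],1),np.round(e[1],1)),onplane(P,*e[0],.025).round(4))
m=cv2.inRange(h,np.array((6,200,225)),np.array((18,255,255)))
p=np.array(st["position"])
a=np.linspace(0,2*np.pi,73)
for oy in (-.002,0,.002):
    for zz in (-.0193,.0447):
        pts=np.array([proj(P,p+[.021*np.cos(t),oy+.021*np.sin(t),zz]) for t in a]); print(oy,zz,"top row",pts[:,1].min().round(1),"cols",pts[:,0].min().round(1),pts[:,0].max().round(1))
col=im[195:300,325].astype(int); print([(195+i,c.tolist()) for i,c in enumerate(col) if i%4==0])
E
```

```text
green (array([513.5, 301.8]), array([37.9, 46.8])) [0.5949 0.1161 0.025 ]
green (array([534.5, 165.8]), array([51.6, 60.8])) [0.6021 0.2437 0.025 ]
-0.002 -0.0193 top row 206.3 cols 283.6 364.4
-0.002 0.0447 top row 262.3 cols 260.9 386.5
0 -0.0193 top row 202.4 cols 283.2 364.3
0 0.0447 top row 256.5 cols 260.2 386.4
0.002 -0.0193 top row 198.6 cols 282.8 364.1
0.002 0.0447 top row 250.7 cols 259.5 386.2
[(195, [83, 157, 215]), (199, [85, 159, 217]), (203, [85, 161, 218]), (207, [87, 164, 221]), (211, [112, 125, 133]), (215, [97, 108, 118]), (219, [99, 111, 121]), (223, [101, 112, 122]), (227, [99, 112, 122]), (231, [163, 182, 194]), (235, [111, 126, 132]), (239, [112, 126, 132]), (243, [116, 132, 141]), (247, [237, 246, 250]), (251, [0, 53, 138]), (255, [0, 53, 141]), (259, [0, 53, 143]), (263, [0, 53, 144]), (267, [0, 134, 251]), (271, [0, 117, 248]), (275, [0, 117, 248]), (279, [0, 115, 247]), (283, [0, 57, 151]), (287, [0, 51, 137]), (291, [0, 52, 137]), (295, [0, 51, 137]), (299, [0, 52, 137])]
```

Emit:
send_rows(series=[{"dx":0.004,"dy":0.025,"dz":0,"yaw":0},{"dx":0.007,"dy":0.05,"dz":0,"yaw":0},{"dx":0.007,"dy":0.05,"dz":0,"yaw":0},{"dx":0.004,"dy":0.033,"dz":0,"yaw":0},{"dx":0.002,"dy":0.016,"dz":0,"yaw":0},{"dx":0,"dy":0,"dz":0,"yaw":0},{"dx":0,"dy":0,"dz":0.03,"yaw":0},{"dx":0,"dy":0,"dz":0.035,"yaw":0},{"dx":0,"dy":0,"dz":0.02,"yaw":0},{"dx":0,"dy":0,"dz":0,"yaw":0}])

```text
time: 5.8
position: [0.5993, 0.2465, 0.0712]
tool_rot: [0.731, 0.682, -0.002, -0.001]
force: [-0.2, -0.6, -0.7]
finger_gap: 0.0408
```

```bash
python3 - <<'E'
from h import *
st=monitor.read_state(); im=cams.read_camera("wrist"); cv2.imwrite("pics/w4.png",im)
s=cams.read_camera("side"); cv2.imwrite("pics/s4.png",cv2.resize(s[200:330,260:440],None,fx=4,fy=4))
go([.602,.247,.0445],-4,st)
E
```

```text
t 5.8 pos [0.5993 0.2465 0.0712] ytool -4.0 yaw by -0.0 shift mm [ 0.7  2.7 26.7] gap 0.0408 F [-0.2 -0.6 -0.7]
```

View pics/w4.png

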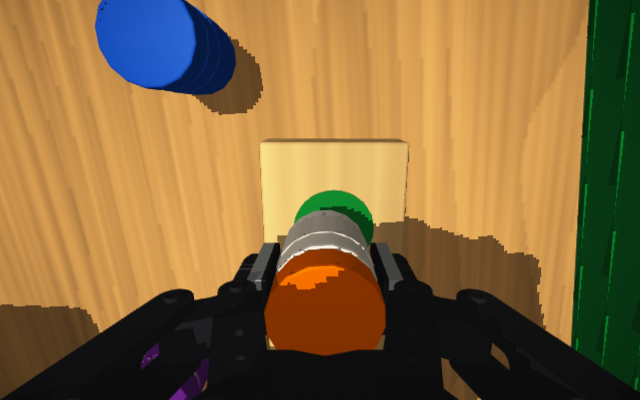

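View pics/s4.png

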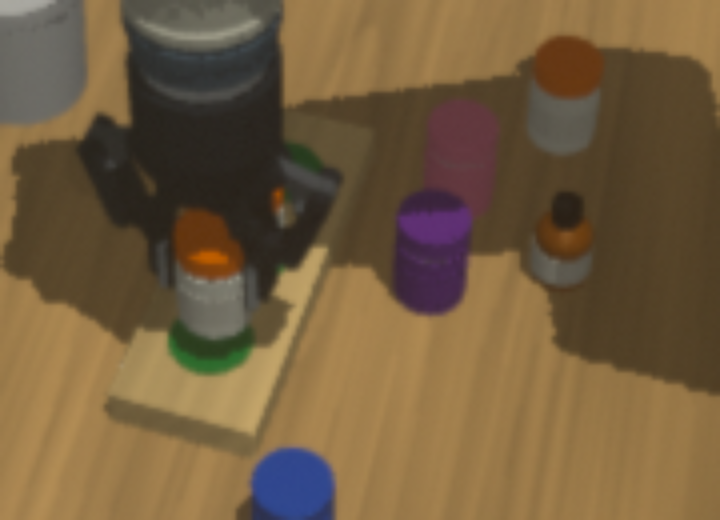

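The wrist view shows the mark's visible arc centred at column 334 and the jar base at about column 325, so a small +x shift is needed. I'll compute it.

```bash
python3 - <<'E'
from h import *
im=cv2.imread("pics/w4.png"); st=monitor.read_state(); P=pose("wrist",st); p=np.array(st["position"])
h=cv2.cvtColor(im,cv2.COLOR_BGR2HSV)
m=cv2.inRange(h,np.array((50,100,30)),np.array((85,255,255))); m[:,500:]=0
ys,xs=np.where(m); 
# outer (top) arc points -> mark plane, circle of r=24 least squares
pts=[]
for c in range(xs.min()+1,xs.max()): 
    r=ys[xs==c]
    if len(r): pts.append(onplane(P,c+.0,r.min(),.025)[:2])
pts=np.array(pts)
from scipy.optimize import least_squares
f=least_squares(lambda q:np.hypot(*(pts-q).T)-.024,pts.mean(0)-[0,.015]); print("mark",f.x.round(4),"rms mm",np.sqrt((f.fun**2).mean())*1000)
# jar bottom: grey arc top at base height; edge points rows where grey begins below green
zb=p[2]-.0193; bp=[]
for c in range(300,350):
    col=h[:,c]; g=np.where(m[:,c])[0]
    if len(g): bp.append(onplane(P,c,g.max()+1,zb)[:2])
bp=np.array(bp); f2=least_squares(lambda q:np.hypot(*(bp-q).T)-.021,bp.mean(0)-[0,.015]); print("jar base",f2.x.round(4),"rms",np.sqrt((f2.fun**2).mean())*1000,"TCP",p.round(4))
E
```

```text
mark [0.6064 0.2425] rms mm 0.1566511596171038
jar base [0.6014 0.2429] rms 0.16353528869794767 TCP [0.6011 0.2469 0.0737]
```

Emit:
send_rows(series=[{"dx":-0.0005,"dy":0.002,"dz":0,"yaw":0},{"dx":0,"dy":0,"dz":0.015,"yaw":0},{"dx":0,"dy":0,"dz":0.01,"yaw":0},{"dx":0,"dy":0,"dz":0.003,"yaw":0},{"dx":0,"dy":0,"dz":0.001,"yaw":0},{"dx":0,"dy":0,"dz":0,"yaw":0},{"dx":0,"dy":0,"dz":0,"yaw":0}])

```text
time: 6.78
position: [0.6034, 0.2462, 0.0444]
tool_rot: [0.732, 0.682, -0.0, -0.0]
force: [-1.8, -0.2, 1.5]
finger_gap: 0.0407
```

Emit:
send_rows(series=[{"dx":0,"dy":0,"dz":0,"yaw":0},{"dx":0,"dy":0,"dz":0,"yaw":0},{"dx":0,"dy":0,"dz":0,"yaw":0},{"dx":0,"dy":0,"dz":0,"yaw":0}], hand=0.075)

```text
time: 7.28
position: [0.6035, 0.2462, 0.0443]
tool_rot: [0.732, 0.682, 0.0, 0.0]
force: [-0.2, 0.4, -0.8]
finger_gap: 0.0752
```

Emit:
send_rows(series=[{"dx":0,"dy":0,"dz":-0.03,"yaw":0},{"dx":0,"dy":0,"dz":-0.05,"yaw":0},{"dx":0,"dy":0,"dz":-0.05,"yaw":0},{"dx":0,"dy":0,"dz":-0.03,"yaw":0},{"dx":-0.03,"dy":0,"dz":-0.02,"yaw":0},{"dx":-0.03,"dy":0,"dz":0,"yaw":0},{"dx":0,"dy":0,"dz":0,"yaw":0},{"dx":0,"dy":0,"dz":0,"yaw":0}])

```text
time: 8.28
position: [0.5993, 0.1866, 0.2242]
tool_rot: [0.732, 0.682, 0.0, -0.0]
force: [0.0, 0.2, -0.3]
finger_gap: 0.0749
```

```bash
python3 - <<'E'
from h import *
st=monitor.read_state(); im=cams.read_camera("wrist"); cv2.imwrite("pics/w5.png",im)
go([.44,.018,.225],-4,st); P=pose("wrist",st)
for q in ([.603,.245,.089],[.594,.1138,.025],[.598,.182,.089]): print(proj(P,q).round(1))
E
```

```text
t 8.28 pos [0.5993 0.1866 0.2242] ytool -4.0 yaw by -0.0 shift mm [-179.3 -147.1   -0.8] gap 0.0749 F [ 0.   0.2 -0.3]
[323.8 119.1]
[324.3 241.1]
[323.2 195.1]
```

View pics/w5.png

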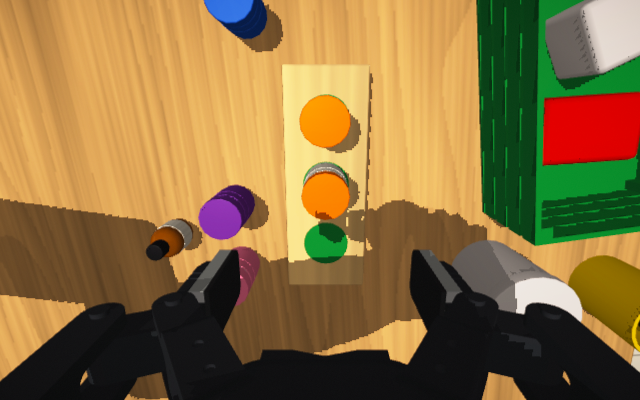

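The jar stands on mark L with its lid at (325,121). jar_c is at (326,195) and mark R at (326,243).

```bash
cat > lid.py <<'E'
from h import *
from scipy.optimize import least_squares
def circ(P,m,z,rad):
    c=max(cv2.findContours(m,0,1)[0],key=cv2.contourArea); c=cv2.convexHull(c)[:,0]
    pts=np.array([onplane(P,u,v,z)[:2] for u,v in c]); f=least_squares(lambda q:np.hypot(*(pts-q[:2]).T)-q[2],[*pts.mean(0),rad],loss="soft_l1",f_scale=.0005)
    return f.x.round(4),c.mean(0).round(1)
def mask(im,lo,hi,roi):
    h=cv2.cvtColor(im,cv2.COLOR_BGR2HSV); m=cv2.inRange(h,np.array(lo),np.array(hi)); x0,y0,x1,y1=roi; z=np.zeros_like(m); z[y0:y1,x0:x1]=m[y0:y1,x0:x1]; return z
OR=((6,200,100),(20,255,255)); GR=((50,100,30),(85,255,255))
E
python3 - <<'E'
from lid import *
im=cv2.imread("pics/w5.png"); st=monitor.read_state(); P=pose("wrist",st)
print(circ(P,mask(im,*OR,(290,90,360,150)),.089,.021),circ(P,mask(im,*OR,(290,170,360,225)),.089,.021),circ(P,mask(im,*GR,(290,222,360,270)),.025,.024))
E
```

```text
(array([0.6036, 0.2434, 0.0204]), array([324.4, 121.1])) (array([0.5997, 0.1816, 0.0208]), array([326.2, 196. ])) (array([0.5952, 0.1118, 0.0233]), array([326.8, 240.9]))
```

Emit:
send_rows(series=[{"dx":-0.02,"dy":-0.016,"dz":0,"yaw":0},{"dx":-0.04,"dy":-0.032,"dz":0,"yaw":0},{"dx":-0.04,"dy":-0.032,"dz":0,"yaw":0},{"dx":-0.04,"dy":-0.032,"dz":0,"yaw":0},{"dx":-0.025,"dy":-0.022,"dz":0,"yaw":0},{"dx":-0.014,"dy":-0.013,"dz":0,"yaw":0},{"dx":0,"dy":0,"dz":0,"yaw":0},{"dx":0,"dy":0,"dz":0,"yaw":0}], hand=0.085)

```text
time: 9.32
position: [0.4409, 0.0186, 0.2243]
tool_rot: [0.731, 0.682, 0.0, 0.0]
force: [0.1, -0.5, 0.1]
finger_gap: 0.0851
```

```bash
python3 - <<'E'
from lid import *
st=monitor.read_state(); im=cams.read_camera("wrist"); cv2.imwrite("pics/w6.png",im); t=cams.read_camera("top"); cv2.imwrite("pics/t6.png",t)
P=pose("wrist",st); go([.44,.018,.018],-4,st); print(proj(P,[.44,.018,.064]))
print(circ(P,mask(im,*OR,(290,150,360,215)),.064,.021))
PT=pose("top"); print(circ(PT,mask(t,(5,150,120),(18,255,255),(265,195,285,220)),.089,.021),circ(PT,mask(t,(5,150,120),(18,255,255),(286,195,305,220)),.089,.021))
E
```

```text
t 9.32 pos [0.4409 0.0186 0.2243] ytool -4.0 yaw by 0.0 shift mm [ -0.7  -0.9 206.3] gap 0.0851 F [ 0.1 -0.5  0.1]
[323.3549314  184.25360847]
(array([0.4412, 0.0157, 0.0209]), array([326.4, 185.2]))
(array([0.6028, 0.2452, 0.0218]), array([273.5, 206. ])) (array([0.5983, 0.183 , 0.0213]), array([293.2, 207. ]))
```

View pics/w6.png

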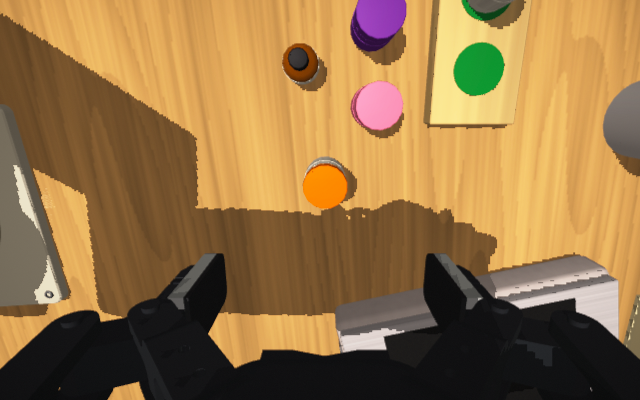

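Emit:
send_rows(series=[{"dx":-0.0015,"dy":-0.0005,"dz":0.03,"yaw":0},{"dx":0,"dy":0,"dz":0.05,"yaw":0},{"dx":0,"dy":0,"dz":0.05,"yaw":0},{"dx":0,"dy":0,"dz":0.04,"yaw":0},{"dx":0,"dy":0,"dz":0.025,"yaw":0},{"dx":0,"dy":0,"dz":0.0105,"yaw":0},{"dx":0,"dy":0,"dz":0,"yaw":0},{"dx":0,"dy":0,"dz":0,"yaw":0}])

```text
time: 10.42
position: [0.4402, 0.0167, 0.0196]
tool_rot: [0.731, 0.682, 0.0, 0.001]
force: [-0.6, 0.4, -0.2]
finger_gap: 0.0852
```

Emit:
send_rows(series=[{"dx":0,"dy":0,"dz":0,"yaw":0},{"dx":0,"dy":0,"dz":0,"yaw":0},{"dx":0,"dy":0,"dz":0,"yaw":0},{"dx":0,"dy":0,"dz":0,"yaw":0},{"dx":0,"dy":0,"dz":0,"yaw":0},{"dx":0,"dy":0,"dz":0,"yaw":0}], hand=0.03)

```text
time: 11.18
position: [0.4397, 0.0165, 0.0194]
tool_rot: [0.732, 0.682, 0.0, 0.0]
force: [-2.3, 0.0, 8.4]
finger_gap: 0.0409
```

Emit:
send_rows(series=[{"dx":0,"dy":0,"dz":-0.02,"yaw":0},{"dx":0,"dy":0,"dz":-0.05,"yaw":0},{"dx":0,"dy":0,"dz":-0.05,"yaw":0},{"dx":0,"dy":0,"dz":-0.02,"yaw":0},{"dx":0,"dy":0,"dz":0,"yaw":0},{"dx":0,"dy":0,"dz":0,"yaw":0}])

```text
time: 11.92
position: [0.4388, 0.0167, 0.1577]
tool_rot: [0.732, 0.682, -0.0, -0.001]
force: [-0.5, -0.0, -1.1]
finger_gap: 0.0408
```

```bash
python3 - <<'E'
from lid import *
go([.5946,.1145,.16],-4); go([.5946,.1145,.0445],-4)
E
```

```text
t 11.93 pos [0.4388 0.0167 0.1577] ytool -4.0 yaw by -0.0 shift mm [108.4 148.6  -2.5] gap 0.0408 F [-0.5 -0.  -1.1]
 t 11.93 pos [0.4388 0.0167 0.1577] ytool -4.0 yaw by -0.0 shift mm [108.4 148.7 113. ] gap 0.0408 F [-0.5 -0.  -1.1]
```

Emit:
send_rows(series=[{"dx":0.015,"dy":0.02,"dz":0,"yaw":0},{"dx":0.03,"dy":0.04,"dz":0,"yaw":0},{"dx":0.03,"dy":0.04,"dz":0,"yaw":0},{"dx":0.022,"dy":0.032,"dz":0,"yaw":0},{"dx":0.0109,"dy":0.0166,"dz":0,"yaw":0},{"dx":0,"dy":0,"dz":0,"yaw":0},{"dx":0,"dy":0,"dz":0.03,"yaw":0},{"dx":0,"dy":0,"dz":0.035,"yaw":0},{"dx":0,"dy":0,"dz":0.02,"yaw":0},{"dx":0,"dy":0,"dz":0,"yaw":0},{"dx":0,"dy":0,"dz":0,"yaw":0}])

```text
time: 13.3
position: [0.5952, 0.1135, 0.0744]
tool_rot: [0.732, 0.682, 0.0, 0.0]
force: [-0.0, -0.1, -0.7]
finger_gap: 0.041
```

```bash
python3 - <<'E'
from lid import *
st=monitor.read_state(); im=cams.read_camera("wrist"); cv2.imwrite("pics/w7.png",im)
go([.5946,.1145,.0445],-4,st); s=cams.read_camera("side"); cv2.imwrite("pics/s7.png",cv2.resize(s[190:330,260:440],None,fx=4,fy=4))
E
```

```text
t 13.3 pos [0.5952 0.1135 0.0744] ytool -4.0 yaw by -0.0 shift mm [ 0.9 -0.6 29.9] gap 0.041 F [-0.  -0.1 -0.7]
```

View pics/w7.png

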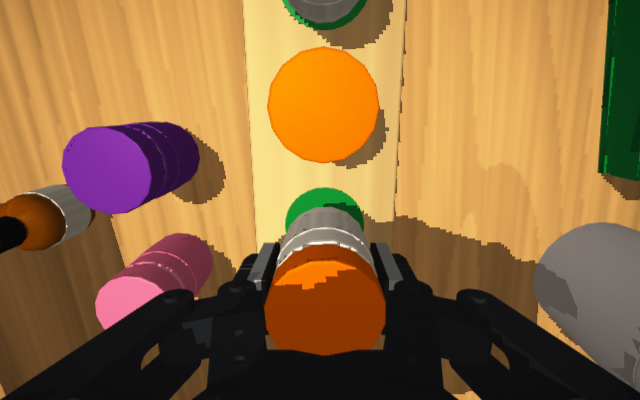

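View pics/s7.png

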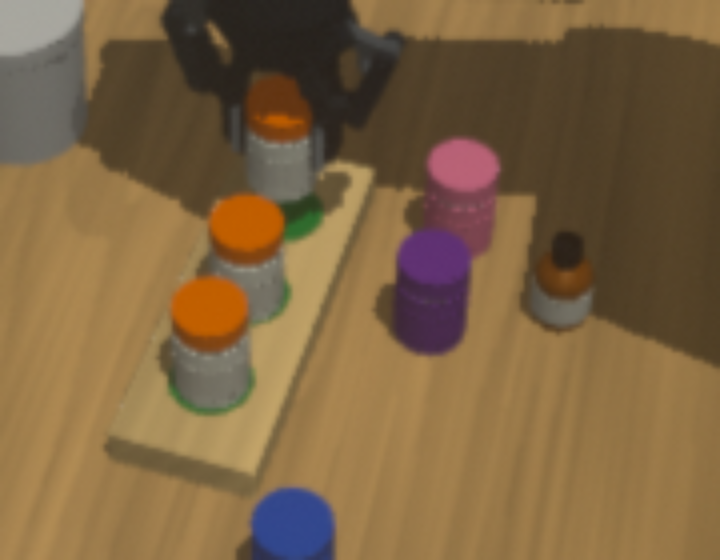

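In the side view the first jar sits on its mark with an even green rim. In the wrist view mark R's arc is centred near column 325. Same relative fit:

```bash
python3 - <<'E'
from lid import *
im=cv2.imread("pics/w7.png"); st=monitor.read_state(); print(np.round(st["position"],4)); st["position"]=[.5952,.1135,.0744]; P=pose("wrist",st); p=np.array(st["position"])
m=mask(im,*GR,(270,180,380,260)); ys,xs=np.where(m); print(xs.min(),xs.max(),ys.min())
fit=lambda pts,r:least_squares(lambda q:np.hypot(*(pts-q).T)-r,pts.mean(0)-[0,.015])
pts=np.array([onplane(P,c,ys[xs==c].min(),.025)[:2] for c in range(xs.min()+1,xs.max()) if (xs==c).any()]); f=fit(pts,.024); print("mark",f.x.round(4),np.sqrt((f.fun**2).mean()))
bp=np.array([onplane(P,c,ys[xs==c].max()+1,p[2]-.0194)[:2] for c in range(297,352)]); f=fit(bp,.021); print("jar",f.x.round(4),np.sqrt((f.fun**2).mean()))
E
```

```text
[0.5956 0.1137 0.0749]
286 363 188
mark [0.5952 0.1109] 0.0001711184289107219
jar [0.5957 0.1112] 0.00018451390406198486
```

Emit:
send_rows(series=[{"dx":0,"dy":-0.0005,"dz":0.015,"yaw":0},{"dx":0,"dy":0,"dz":0.01,"yaw":0},{"dx":0,"dy":0,"dz":0.004,"yaw":0},{"dx":0,"dy":0,"dz":0.0013,"yaw":0},{"dx":0,"dy":0,"dz":0,"yaw":0},{"dx":0,"dy":0,"dz":0,"yaw":0}])

```text
time: 14.15
position: [0.594, 0.1138, 0.0445]
tool_rot: [0.731, 0.682, -0.0, -0.0]
force: [-6.8, -0.9, 14.5]
finger_gap: 0.0409
```

Emit:
send_rows(series=[{"dx":0,"dy":0,"dz":0,"yaw":0},{"dx":0,"dy":0,"dz":0,"yaw":0},{"dx":0,"dy":0,"dz":0,"yaw":0},{"dx":0,"dy":0,"dz":0,"yaw":0}], hand=0.075)

```text
time: 14.65
position: [0.5948, 0.1138, 0.0433]
tool_rot: [0.732, 0.682, -0.0, -0.0]
force: [0.2, -0.1, -0.5]
finger_gap: 0.075
```

Emit:
send_rows(series=[{"dx":0,"dy":0,"dz":-0.03,"yaw":0},{"dx":0,"dy":0,"dz":-0.05,"yaw":0},{"dx":0,"dy":0,"dz":-0.05,"yaw":0},{"dx":0,"dy":0,"dz":-0.06,"yaw":0},{"dx":0,"dy":0,"dz":-0.06,"yaw":0},{"dx":0,"dy":0,"dz":-0.03,"yaw":0},{"dx":0,"dy":0,"dz":0,"yaw":0},{"dx":0,"dy":0,"dz":0,"yaw":0}])

```text
time: 15.65
position: [0.5946, 0.1139, 0.3224]
tool_rot: [0.732, 0.682, -0.001, -0.0]
force: [0.3, -0.8, -0.4]
finger_gap: 0.0753
```

```bash
python3 - <<'E'
from lid import *
st=monitor.read_state(); im=cams.read_camera("wrist"); cv2.imwrite("pics/w8.png",im)
go([.47,-.16,.32],-80,st)
E
```

```text
t 15.65 pos [0.5946 0.1139 0.3224] ytool -4.0 yaw by 76.0 shift mm [-170.3  248.1    2.6] gap 0.0753 F [ 0.3 -0.8 -0.4]
```

View pics/w8.png

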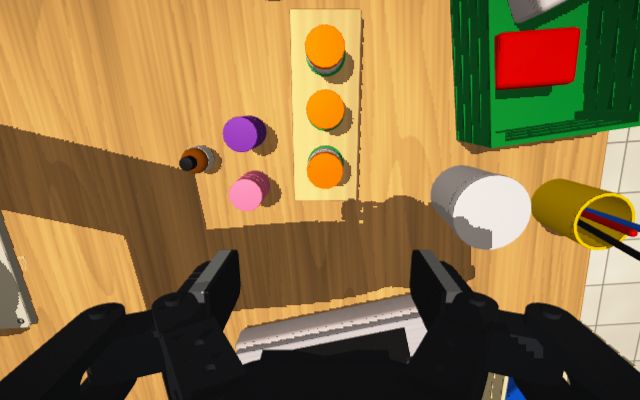

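The three jars stand in a straight row, with lids at (325,46), (325,109) and (325,170). Tub, amber bottle and look-alikes haven't moved. Next is the handle.

Emit:
send_rows(series=[{"dx":-0.025,"dy":-0.006,"dz":0,"yaw":0},{"dx":-0.05,"dy":-0.011,"dz":0,"yaw":0},{"dx":-0.05,"dy":-0.011,"dz":0,"yaw":0},{"dx":-0.05,"dy":-0.011,"dz":0,"yaw":0},{"dx":-0.05,"dy":-0.011,"dz":0,"yaw":0},{"dx":-0.05,"dy":-0.011,"dz":0,"yaw":0},{"dx":-0.045,"dy":-0.009,"dz":0,"yaw":0},{"dx":-0.0265,"dy":-0.0056,"dz":0,"yaw":0},{"dx":0,"dy":0,"dz":0,"yaw":0}])

```text
time: 16.82
position: [0.4942, -0.228, 0.3219]
tool_rot: [0.733, 0.681, -0.0, -0.001]
force: [-0.8, 0.5, -0.2]
finger_gap: 0.0747
```

Emit:
send_rows(series=[{"dx":0,"dy":0,"dz":0,"yaw":9.5},{"dx":0,"dy":0,"dz":0,"yaw":9.5},{"dx":0,"dy":0,"dz":0,"yaw":9.5},{"dx":0,"dy":0,"dz":0,"yaw":9.5},{"dx":0,"dy":0,"dz":0,"yaw":9.5},{"dx":0,"dy":0,"dz":0,"yaw":9.5},{"dx":0,"dy":0,"dz":0,"yaw":9.5},{"dx":0,"dy":0,"dz":0,"yaw":9.5},{"dx":0,"dy":0,"dz":0,"yaw":0},{"dx":0,"dy":0,"dz":0,"yaw":0}])

```text
time: 18.08
position: [0.4951, -0.2259, 0.3231]
tool_rot: [0.996, 0.089, -0.0, -0.0]
force: [-0.2, 0.5, -0.0]
finger_gap: 0.0748
```

```bash
python3 - <<'E'
from lid import *
st=monitor.read_state(); im=cams.read_camera("wrist"); cv2.imwrite("pics/w9.png",im); cv2.imwrite("pics/s9.png",cams.read_camera("side"));
t=cams.read_camera("top"); cv2.imwrite("pics/t9.png",t); cv2.imwrite("pics/t9z.png",cv2.resize(t[150:280,230:460],None,fx=3.4,fy=3.4,interpolation=2))
go([.495,-.2265,.33],-80,st); print(np.degrees(st["joint_pos"]).round(0)); P=pose("wrist",st); print(proj(P,[.495,-.2265,.207]))
PT=pose("top")
for r in ((262,195,282,220),(284,195,304,220),(304,195,326,225)): print(circ(PT,mask(t,(5,150,120),(18,255,255),r),.089,.021))
E
```

```text
t 18.07 pos [ 0.4951 -0.2259  0.3231] ytool -79.8 yaw by 0.2 shift mm [-0.2  0.6 -6.9] gap 0.0748 F [-0.2  0.5 -0. ]
[-33.  14.  13.  89.   0. 136.]
[323.58220998 197.2430595 ]
(array([0.6027, 0.2453, 0.0218]), array([273.9, 205.6]))
(array([0.5987, 0.1824, 0.0218]), array([292.8, 206.5]))
(array([0.5934, 0.1151, 0.0217]), array([316.5, 208.8]))
```

View pics/w9.png

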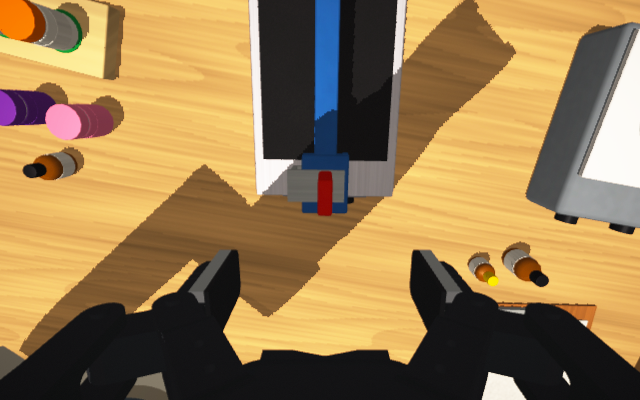

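View pics/t9z.png

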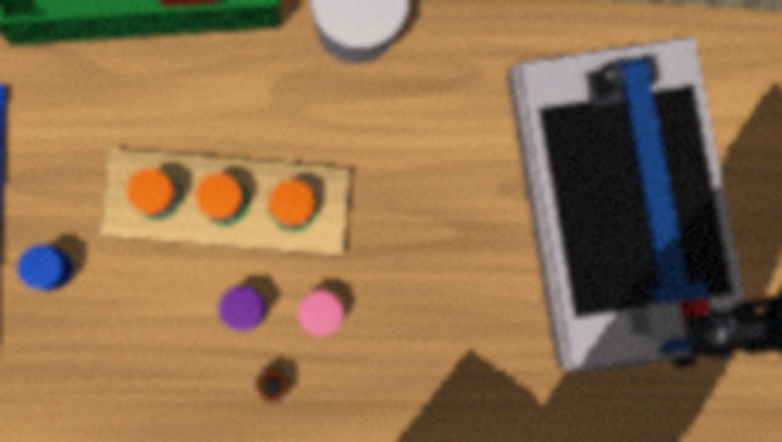

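The wrist view shows the red paddle at (325,193), the grey slide going left (shaker +y) and the blue bar running straight up the image. I'll measure the bar direction and the paddle centre.

```bash
python3 - <<'E'
from lid import *
im=cv2.imread("pics/w9.png"); st=monitor.read_state(); P=pose("wrist",st)
b=mask(im,(100,150,40),(125,255,255),(290,0,360,150)); 
L=[];Rr=[]
for r in range(5,148,4):
    x=np.where(b[r])[0]
    if len(x): L.append((x.min()-.5,r)); Rr.append((x.max()+.5,r))
mid=np.array([((l[0]+q[0])/2,l[1]) for l,q in zip(L,Rr)]); 
for z in (.14,.158): 
    w=np.array([onplane(P,*p,z)[:2] for p in mid]); vx,vy,_,_=cv2.fitLine(w.astype(np.float32),2,0,.01,.01).ravel(); print("bar ang",np.degrees(np.arctan2(vy,vx))%180, w[0],w[-1], "width mm",[(onplane(P,*q,z)-onplane(P,*l,z))[1].round(4) for l,q in zip(L[::10],Rr[::10])])
m=mask(im,(0,150,60),(5,255,255),(300,160,350,230)); m|=mask(im,(175,150,60),(180,255,255),(300,160,350,230))
c=max(cv2.findContours(m,0,1)[0],key=cv2.contourArea); print(cv2.minAreaRect(c),cv2.boundingRect(c),im[175:220:4,325].tolist())
x,y,w,h=cv2.boundingRect(c)
print("top plane",onplane(P,x+w/2,y+h/2,.207),onplane(P,x+w/2,y,.207),onplane(P,x+w/2,y+h,.207))
cv2.imwrite("pics/w9z.png",cv2.resize(im[140:240,260:390],None,fx=6,fy=6,interpolation=0))
E
```

```text
bar ang 9.050385 [ 0.64827244 -0.20300105] [ 0.52918077 -0.22203841] width mm [np.float64(-0.0222), np.float64(-0.022), np.float64(-0.0218), np.float64(-0.0206)]
bar ang 9.050388 [ 0.64348063 -0.20371683] [ 0.53097897 -0.22170075] width mm [np.float64(-0.021), np.float64(-0.0208), np.float64(-0.0206), np.float64(-0.0194)]
((325.0, 193.0), (44.0, 14.0), 90.0) (318, 171, 15, 45) [[3, 6, 111], [5, 7, 111], [5, 10, 137], [6, 11, 138], [7, 11, 138], [6, 10, 138], [6, 9, 136], [5, 9, 136], [3, 7, 135], [3, 9, 136], [15, 26, 121], [54, 100, 140]]
top plane [ 0.49822555 -0.22790256  0.207     ] [ 0.51609002 -0.22470836  0.207     ] [ 0.4796872  -0.23121724  0.207     ]
```

View pics/w9z.png

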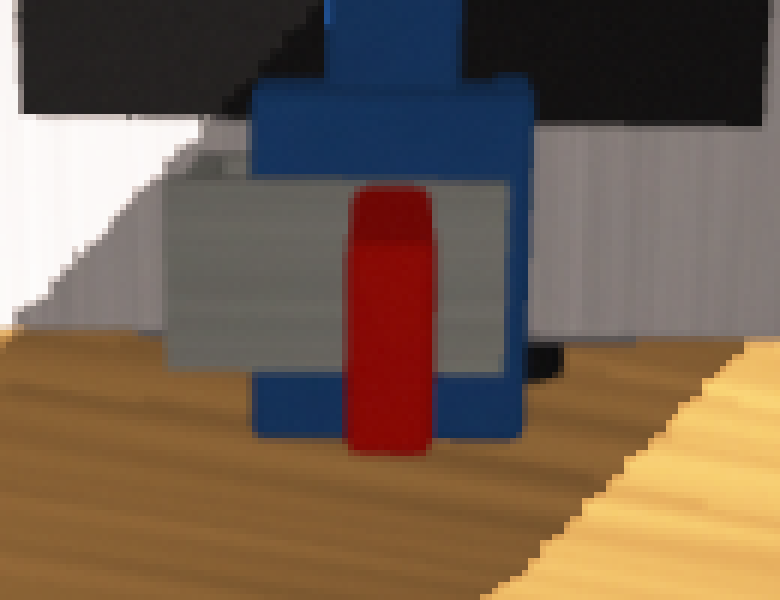

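Paddle top face is at pixel (325,198), which gives (0.4945, -0.2280). Its size comes out at 12 × 29 mm, as it should. Shaker yaw is about 9.1°. I'll descend over it.

Emit:
send_rows(series=[{"dx":-0.001,"dy":0.002,"dz":0.02,"yaw":1},{"dx":0,"dy":0,"dz":0.04,"yaw":0},{"dx":0,"dy":0,"dz":0.025,"yaw":0},{"dx":0,"dy":0,"dz":0.01,"yaw":0},{"dx":0,"dy":0,"dz":0,"yaw":0},{"dx":0,"dy":0,"dz":0,"yaw":0}], hand=0.05)

```text
time: 18.98
position: [0.4948, -0.2289, 0.2296]
tool_rot: [0.997, 0.078, 0.001, 0.001]
force: [0.7, -1.2, -0.4]
finger_gap: 0.0502
```

```bash
python3 - <<'E'
from lid import *
st=monitor.read_state(); im=cams.read_camera("wrist"); cv2.imwrite("pics/w10.png",im); s=cams.read_camera("side"); cv2.imwrite("pics/s10.png",cv2.resize(s[60:200,300:480],None,fx=4,fy=4))
go([.4945,-.2280,.170],-81,st); P=pose("wrist",st); print(proj(P,[.4945,-.228,.207]))
E
```

```text
t 18.98 pos [ 0.4948 -0.2289  0.2296] ytool -81.0 yaw by -0.0 shift mm [-0.2 -1.  59.6] gap 0.0502 F [ 0.7 -1.2 -0.4]
[319.98051859 242.12241111]
```

View pics/w10.png

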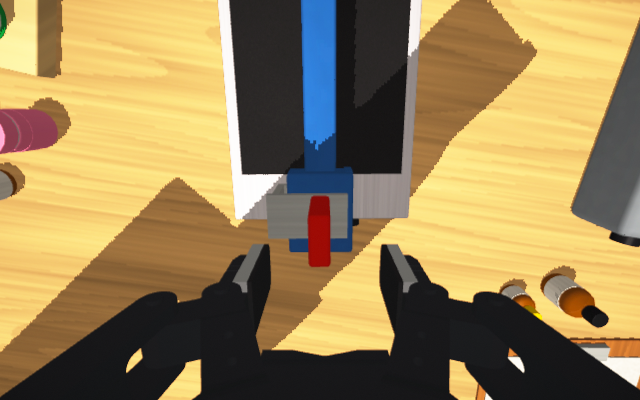

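View pics/s10.png

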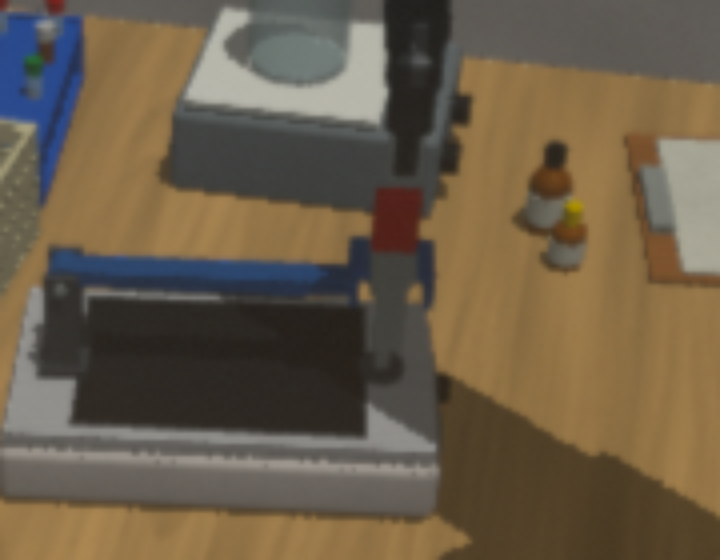

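Emit:
send_rows(series=[{"dx":0,"dy":-0.001,"dz":0.015,"yaw":0},{"dx":0,"dy":0,"dz":0.02,"yaw":0},{"dx":0,"dy":0,"dz":0.015,"yaw":0},{"dx":0,"dy":0,"dz":0.0085,"yaw":0},{"dx":0,"dy":0,"dz":0,"yaw":0},{"dx":0,"dy":0,"dz":0,"yaw":0}])

```text
time: 19.82
position: [0.4945, -0.2278, 0.1705]
tool_rot: [0.997, 0.078, 0.0, 0.0]
force: [-0.9, -0.1, 0.1]
finger_gap: 0.05
```

Emit:
send_rows(series=[{"dx":0,"dy":0,"dz":0,"yaw":0},{"dx":0,"dy":0,"dz":0,"yaw":0},{"dx":0,"dy":0,"dz":0,"yaw":0},{"dx":0,"dy":0,"dz":0,"yaw":0},{"dx":0,"dy":0,"dz":0,"yaw":0},{"dx":0,"dy":0,"dz":0,"yaw":0}], hand=0)

```text
time: 20.58
position: [0.4941, -0.2262, 0.1705]
tool_rot: [0.997, 0.079, 0.0, -0.001]
force: [-1.3, 7.6, 5.8]
finger_gap: 0.0115
```

```bash
python3 - <<'E'
from lid import *
st=monitor.read_state(); im=cams.read_camera("wrist"); cv2.imwrite("pics/w11.png",im); s=cams.read_camera("side"); cv2.imwrite("pics/s11.png",cv2.resize(s[60:200,300:480],None,fx=4,fy=4))
go([.4945,-.2280,.170],-81,st)
E
```

```text
t 20.57 pos [ 0.4941 -0.2262  0.1705] ytool -81.0 yaw by 0.0 shift mm [0.1 1.8 0.5] gap 0.0115 F [-1.3  7.6  5.8]
```

View pics/w11.png

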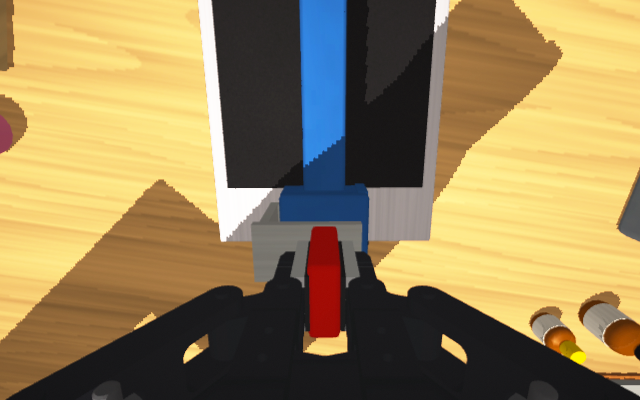

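View pics/s11.png

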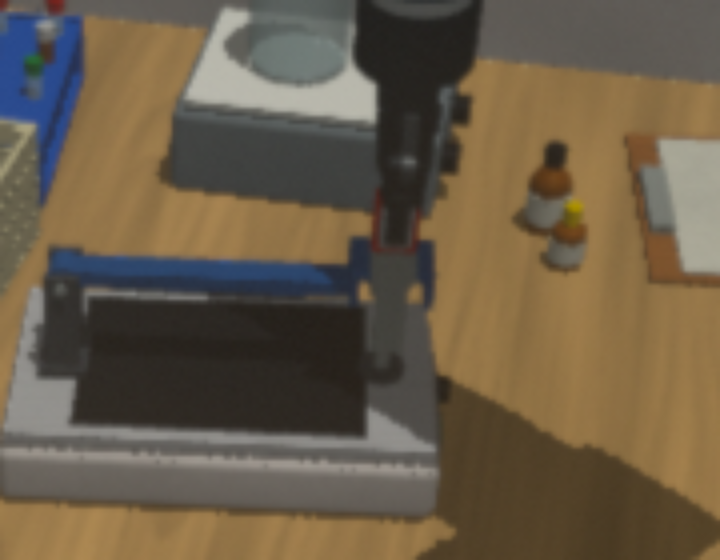

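The paddle is gripped (gap 11.5 mm). Now I pull it towards shaker +y, which is tool -y.

Emit:
send_rows(series=[{"dx":0,"dy":-0.004,"dz":0,"yaw":0},{"dx":0,"dy":-0.004,"dz":0,"yaw":0},{"dx":0,"dy":-0.004,"dz":0,"yaw":0},{"dx":0,"dy":-0.003,"dz":0,"yaw":0},{"dx":0,"dy":0,"dz":0,"yaw":0},{"dx":0,"dy":0,"dz":0,"yaw":0}])

```text
time: 21.42
position: [0.4921, -0.2136, 0.1705]
tool_rot: [0.997, 0.078, 0.0, 0.001]
force: [-0.8, -5.9, 4.2]
finger_gap: 0.0112
```

```bash
python3 - <<'E'
from lid import *
st=monitor.read_state(); im=cams.read_camera("wrist"); cv2.imwrite("pics/w12.png",im); go([.4945,-.2280,.170],-81,st)
E
```

```text
t 21.43 pos [ 0.4921 -0.2136  0.1705] ytool -81.1 yaw by -0.1 shift mm [ 0.1 14.6  0.5] gap 0.0112 F [-0.8 -5.9  4.2]
```

View pics/w12.png

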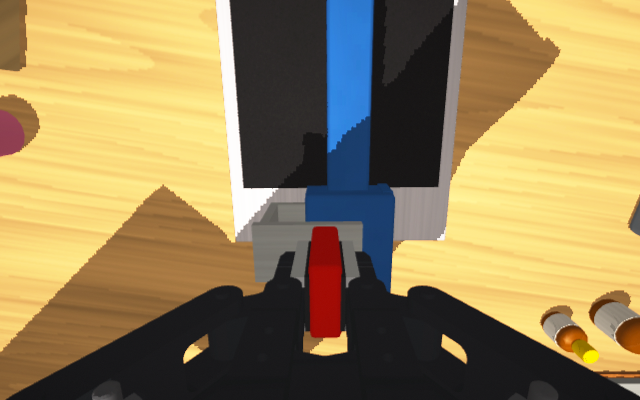

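The latch slid 12.8 mm with 5.9 N, in line with the spring, so the claw is clear (more than 8 mm). Lifting along the hinge arc.

Emit:
send_rows(series=[{"dx":0.0015,"dy":0,"dz":-0.0055,"yaw":0},{"dx":0.0015,"dy":0,"dz":-0.0054,"yaw":0},{"dx":0.0018,"dy":0,"dz":-0.0054,"yaw":0},{"dx":0.0018,"dy":0,"dz":-0.0054,"yaw":0},{"dx":0,"dy":0,"dz":0,"yaw":0}])

```text
time: 22.1
position: [0.4978, -0.2121, 0.1908]
tool_rot: [0.997, 0.078, -0.001, 0.0]
force: [0.7, -6.2, -6.3]
finger_gap: 0.0114
```

```bash
python3 - <<'E'
from lid import *
st=monitor.read_state(); im=cams.read_camera("wrist"); cv2.imwrite("pics/w13.png",im); s=cams.read_camera("side"); cv2.imwrite("pics/s13.png",cv2.resize(s[60:200,300:480],None,fx=4,fy=4)); go([.4945,-.2280,.170],-81,st)
E
```

```text
t 22.1 pos [ 0.4978 -0.2121  0.1908] ytool -81.0 yaw by -0.0 shift mm [-5.7 15.1 20.9] gap 0.0114 F [ 0.7 -6.2 -6.3]
```

View pics/s13.png

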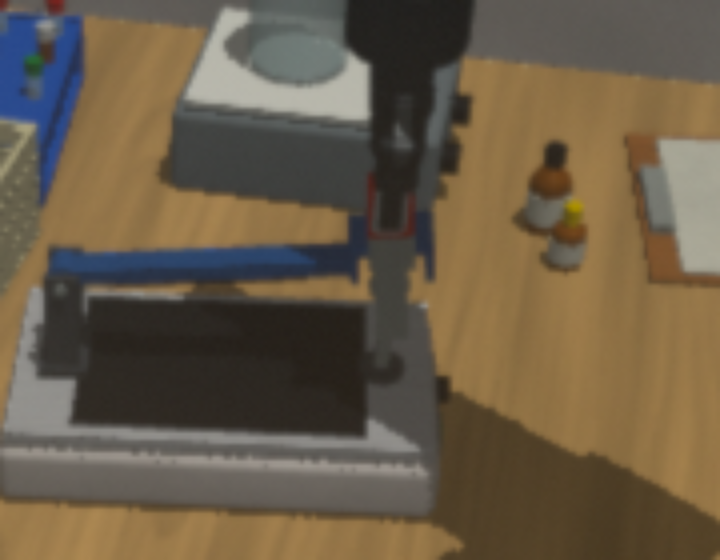

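The bar is rising and the forces are small. I'll continue the arc to about 0.40 rad.

Emit:
send_rows(series=[{"dx":0.002,"dy":0,"dz":-0.0053,"yaw":0},{"dx":0.0021,"dy":0,"dz":-0.0053,"yaw":0},{"dx":0.0023,"dy":0,"dz":-0.0052,"yaw":0},{"dx":0.0023,"dy":0,"dz":-0.0052,"yaw":0},{"dx":0.0025,"dy":0,"dz":-0.0051,"yaw":0},{"dx":0.0026,"dy":0,"dz":-0.005,"yaw":0},{"dx":0.0028,"dy":0,"dz":-0.0049,"yaw":0},{"dx":0.0028,"dy":0,"dz":-0.0049,"yaw":0},{"dx":0,"dy":0,"dz":0,"yaw":0}])

```text
time: 23.32
position: [0.5169, -0.2092, 0.2315]
tool_rot: [0.997, 0.078, -0.001, 0.0]
force: [-0.6, -6.8, -6.3]
finger_gap: 0.011
```

Emit:
send_rows(series=[{"dx":0.003,"dy":0,"dz":-0.0048,"yaw":0},{"dx":0.0031,"dy":0,"dz":-0.0048,"yaw":0},{"dx":0.0033,"dy":0,"dz":-0.0047,"yaw":0},{"dx":0.0033,"dy":0,"dz":-0.0046,"yaw":0},{"dx":0.0028,"dy":0,"dz":-0.0036,"yaw":0},{"dx":0,"dy":0,"dz":0,"yaw":0},{"dx":0,"dy":0,"dz":0,"yaw":0},{"dx":0,"dy":0,"dz":0,"yaw":0}])

```text
time: 24.32
position: [0.5322, -0.2068, 0.2538]
tool_rot: [0.997, 0.078, -0.001, -0.0]
force: [-0.9, -6.6, -5.4]
finger_gap: 0.0112
```

```bash
python3 - <<'E'
from lid import *
st=monitor.read_state(); im=cams.read_camera("wrist"); cv2.imwrite("pics/w14.png",im); s=cams.read_camera("side"); cv2.imwrite("pics/s14.png",s); cv2.imwrite("pics/s14z.png",cv2.resize(s[40:200,300:480],None,fx=3.7,fy=3.7)); cv2.imwrite("pics/t14.png",cams.read_camera("top")); go([.4945,-.2280,.170],-81,st)
E
```

```text
t 24.32 pos [ 0.5322 -0.2068  0.2538] ytool -81.1 yaw by -0.1 shift mm [-40.3  15.1  83.9] gap 0.0112 F [-0.9 -6.6 -5.4]
```

View pics/s14z.png

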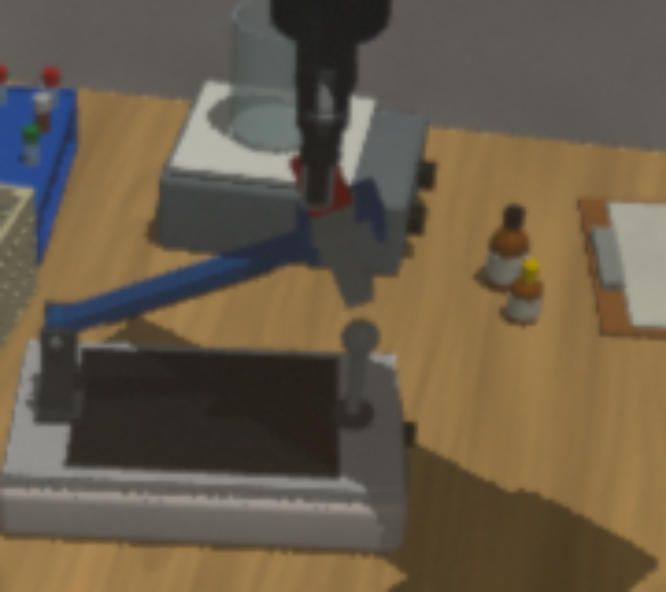

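View pics/w14.png

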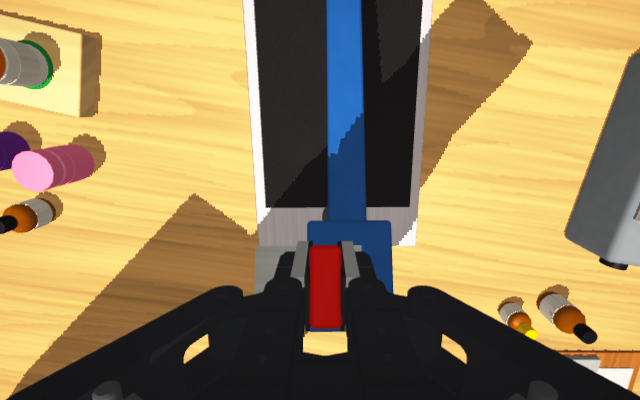

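View pics/s14.png

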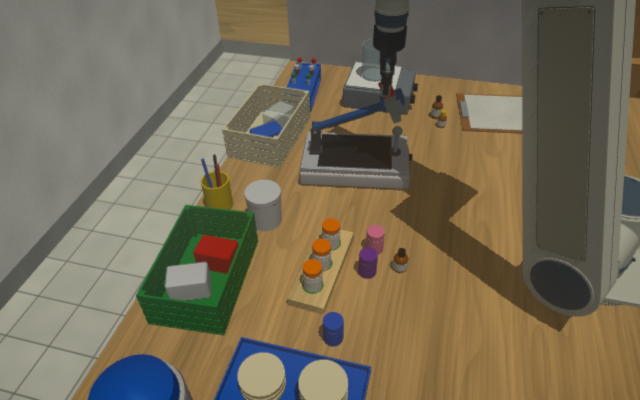

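The bar is up and the coupler is clear of the ball, with the paddle still between the pads. The jar row and the other objects haven't moved. Handing in.

```bash
python3 - <<'E'
from h import *
PT=pose("top"); t0=cv2.imread("pics/t9.png"); t=cv2.imread("pics/t14.png"); print("max change around jars/amber/tub:",cv2.absdiff(t0,t)[130:280,175:360].max())
st=monitor.read_state(); dz=(st["position"][2]-.1705); from scipy.optimize import brentq
a=brentq(lambda a:.22*np.sin(a)+.055*np.cos(a)-.055-dz,0,1); print("bar",a,"rise mm",220*np.sin(a),st["time"])
print(order.finish_job())
E
```

```text
max change around jars/amber/tub: 106
bar 0.4108277451062419 rise mm 87.86103339523095 24.475
the job is handed in; nothing more can be done
None
```

The job is done and handed in at 24.5 s. Both loose jars are on the green marks, the latch is open, and the gripper is still holding the handle with the coupler lifted.

- **Jars:** both stand upright on the end marks, each within about 1.5 mm of its mark's measured centre in the top camera. I never touched `jar_c`. Its lid measures about 2.5 mm off the middle mark towards the left end, and it read that way from the first picture.
- **Shaker:** I gripped the paddle (gap 11 mm) and pulled it 12.8 mm to the side, with about 6 N on the tool, as the spring should give. I then lifted it along the hinge arc. From the tool's rise, the bar is at about 0.41 rad and the coupler about 88 mm up, assuming the paddle didn't slip in the pads. In the side view the coupler is clearly off the ball.
- **Other objects:** the amber bottle, dish stacks and tub look unmoved in the last side view.
- **Disagreements in the checks:**
  - A before-and-after comparison of the top pictures around the jars, bottle and tub showed a maximum pixel change of 106. I think that was the arm's moving shadow, but I didn't look into it.
  - The wrist camera read positions 1–3 mm lower in y than the top camera, so I placed the jars by comparing jar and mark within the same picture.

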